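Put the chisels and screwdrivers back in their own trays

TASK

The chisels belong in the plywood tray and the screwdrivers in the black tray, but one tool lies in the wrong place in each tray and two more were left on the bench. Put all of them right, so that every tool lies flat in a lane of its own in its kind's tray, roughly centred end to end (either way round), and leave the widest chisel in the lane where it already lies.

Things in the scene. Friction and masses are not known exactly. Their poses are not given: they have to be found in the camera images.
- chisel_tray: Chisel tray: pale plywood board with wooden pegs. Fixed. Origin: centre of underside; x along the lanes, away from the robot; z up. Board 220 x 176 x 18 mm; lanes at y = -54, 0, 54 mm, parted by pegs 11 mm thick, 24 mm high, at x = ±90 mm, y = ±27, ±81; clear for fingers between x = ±75 mm. At the start 54 holds the widest chisel, 0 the blue screwdriver, -54 is empty.
- screwdriver_tray: Screwdriver tray: black plastic with ribs. Fixed. Origin: centre of underside; x along the lanes, away from the robot; z up. Board 220 x 136 x 18 mm; lanes at y = -30, 30 mm, parted by ribs 22 x 12 mm, 24 mm high, at x = ±90 mm, y = 0, ±60; clear for fingers between x = ±75 mm. At the start 30 holds the narrow chisel, -30 is empty.
- chisel_1_mid (a point): Narrow chisel, orange-brown handle, 240 mm long; at first in the black tray. Point: mid-length, 12.5 mm above its support. y runs along it to the handle's butt (round handle, 25 mm thick, y = 12 to 120 mm; flat blade 12 mm wide to y = -120, 1 to 4 mm above the support); z up. Balances at y = 55 mm: grip the handle there. About 0.16 kg.
- chisel_2_mid (a point): Yellow-handled chisel, 240 mm long; at first on the bench. Point: mid-length, 12.5 mm above its support. y runs along it to the handle's butt (round handle, 25 mm thick, y = 12 to 120 mm; flat blade 20 mm wide to y = -120, 1 to 4 mm above the support); z up. Balances at y = 50 mm: grip the handle there. About 0.16 kg.
- chisel_3_mid (a point): Widest chisel, orange-brown handle, 240 mm long; already in its right lane in the plywood tray. Point: mid-length, 12.5 mm above its support. y runs along it to the handle's butt (round handle, 25 mm thick, y = 12 to 120 mm; flat blade 24 mm wide to y = -120, 1 to 4 mm above the support); z up. Balances at y = 45 mm: grip the handle there. About 0.16 kg.
- screwdriver_1_mid (a point): Red-handled screwdriver, 203 mm long; at first on the bench. Point: mid-length, 14.5 mm above its support. y runs along it to the handle's butt (round handle, 29 mm thick, y = -2 to 102 mm; shaft 6 mm thick to y = -102); z up. Balances at y = 45 mm: grip the handle there. About 0.1 kg.
- screwdriver_2_mid (a point): Blue-handled screwdriver, 178 mm long; at first in the plywood tray. Point: mid-length, 14.5 mm above its support. y runs along it to the handle's butt (round handle, 29 mm thick, y = -15 to 89 mm; shaft 6 mm thick to y = -89); z up. Balances at y = 34 mm: grip the handle there. About 0.1 kg.

How it is judged (in metres and radians):
At the end, for the whole second after the job is handed in: All three chisels lie in the plywood tray (the widest in its old lane) and both screwdrivers in the black tray, one to a lane: mid-point within 12 mm of the lane's centre line and 30 mm of the tray's middle, flat (6 mm), within 0.17 rad of the lane either way round, released, at rest (y of chisel_3_mid in the frame of chisel_tray between 0.042 and 0.066 m and x of chisel_3_mid in the frame of chisel_tray between -0.03 and 0.03 m and z of chisel_3_mid in the frame of chisel_tray between 0.0245 and 0.0365 m and angle between the y axis of chisel_3_mid and the x axis of chisel_tray, either way round below 0.17 rad and (((y of chisel_1_mid in the frame of chisel_tray between -0.066 and -0.042 m and x of chisel_1_mid in the frame of chisel_tray between -0.03 and 0.03 m and z of chisel_1_mid in the frame of chisel_tray between 0.0245 and 0.0365 m and angle between the y axis of chisel_1_mid and the x axis of chisel_tray, either way round below 0.17 rad) and (y of chisel_2_mid in the frame of chisel_tray between -0.012 and 0.012 m and x of chisel_2_mid in the frame of chisel_tray between -0.03 and 0.03 m and z of chisel_2_mid in the frame of chisel_tray between 0.0245 and 0.0365 m and angle between the y axis of chisel_2_mid and the x axis of chisel_tray, either way round below 0.17 rad)) or ((y of chisel_1_mid in the frame of chisel_tray between -0.012 and 0.012 m and x of chisel_1_mid in the frame of chisel_tray between -0.03 and 0.03 m and z of chisel_1_mid in the frame of chisel_tray between 0.0245 and 0.0365 m and angle between the y axis of chisel_1_mid and the x axis of chisel_tray, either way round below 0.17 rad) and (y of chisel_2_mid in the frame of chisel_tray between -0.066 and -0.042 m and x of chisel_2_mid in the frame of chisel_tray between -0.03 and 0.03 m and z of chisel_2_mid in the frame of chisel_tray between 0.0245 and 0.0365 m and angle between the y axis of chisel_2_mid and the x axis of chisel_tray, either way round below 0.17 rad))) and (((y of screwdriver_1_mid in the frame of screwdriver_tray between -0.042 and -0.018 m and x of screwdriver_1_mid in the frame of screwdriver_tray between -0.03 and 0.03 m and z of screwdriver_1_mid in the frame of screwdriver_tray between 0.0265 and 0.0385 m and angle between the y axis of screwdriver_1_mid and the x axis of screwdriver_tray, either way round below 0.17 rad) and (y of screwdriver_2_mid in the frame of screwdriver_tray between 0.018 and 0.042 m and x of screwdriver_2_mid in the frame of screwdriver_tray between -0.03 and 0.03 m and z of screwdriver_2_mid in the frame of screwdriver_tray between 0.0265 and 0.0385 m and angle between the y axis of screwdriver_2_mid and the x axis of screwdriver_tray, either way round below 0.17 rad)) or ((y of screwdriver_1_mid in the frame of screwdriver_tray between 0.018 and 0.042 m and x of screwdriver_1_mid in the frame of screwdriver_tray between -0.03 and 0.03 m and z of screwdriver_1_mid in the frame of screwdriver_tray between 0.0265 and 0.0385 m and angle between the y axis of screwdriver_1_mid and the x axis of screwdriver_tray, either way round below 0.17 rad) and (y of screwdriver_2_mid in the frame of screwdriver_tray between -0.042 and -0.018 m and x of screwdriver_2_mid in the frame of screwdriver_tray between -0.03 and 0.03 m and z of screwdriver_2_mid in the frame of screwdriver_tray between 0.0265 and 0.0385 m and angle between the y axis of screwdriver_2_mid and the x axis of screwdriver_tray, either way round below 0.17 rad))) and linear speed of each of chisel_1, chisel_2, chisel_3, screwdriver_1, screwdriver_2 below 0.02 m/s); the robot touches nothing.
It also fails if it takes over 125 s, if anything falls off the work surface, if the arm or the gripper's body presses on something with over 40 N, if the wrist force passes 120 N, or if a joint passes its speed limit or range.

ROBOT

A 6-joint arm with a two-finger parallel gripper is mounted at the origin on the work surface; the furniture and walls round the work are solid. World frame = base frame: x ahead of the robot, y to its left, z up, the work surface at z = 0. Lengths are in m, angles in degrees, forces in N, time in s.
With the tool pointing down it reaches from about 0.375 to 0.9 m from the base axis. Payload 3.1 kg.
Tool frame: the origin (TCP) lies on the centre line of the jaws, within the pads' length; the fingertips stand 8 mm ahead of it and the grasp point (between the pads) lies 11 mm behind it (bot.tip_extent is the distance from the TCP to the fingertips, in m); z points along the fingers, y is the line along which they close (so a half turn about z gives the same grasp; the last joint's range is limited). The gripper opens to 87 mm and grips with 3 to 60 N. Pads are 19 mm wide; open, the fingers measure 117 mm over their backs; the gripper's body (75 mm by 190 mm) begins 51 mm behind the grasp point.
Start: joints at [-81.102, 30.224, 82.088, -0, 67.689, -10.227], TCP at [0.205, -0.59, 0.231] pointing down, gripper open.
Joint ranges: [-176.69, 176.69], [-43.24, 126.21], [12.49, 139.97], [-82, 262], [0, 151.66], [-163.58, 163.58]. Speed limits (degrees/s): [159.86, 159.86, 180, 180, 180, 180].

INTERFACE

Orientations are given as a 3x3 rotation matrix whose columns are the frame's x, y, z axes.
In Python, from rig import bot, vision, workorder gives the robot as it stands.
- The arm moves only by the shell command python3 -m handwheel 'ROWS'. ROWS is JSON, a list of rows, each an object with "delta_rot": the turn, a rotation vector about the tool's x, y, z in rad, a list of three; "xyz": the shift along the tool's x, y, z in mm, a list of three; "hand": the closure, from -1 (fully open) to 1 (shut). A call has exactly 5 rows; each row is the pose to reach, as a shift and turn from the pose commanded when the call began, along the tool's axes at that moment; what a row does not reach only later rows make up. A row lasts 1/8 s, in which the tool goes at most 62.5 mm and 10.7 degrees, less where a joint would pass 70% of its speed; a pose out of reach is approached as far as the arm can. A call with a gripper value outside its range is refused whole. The fingers move at their own pace and stop on an object; the grip force is fixed at half the most. Time passes only in rows, so rows that repeat a pose let the fingers close, or fill a call up. It gives the time, the measured TCP pose, the force, the opening and the grip force at its end, in the units of the state.
- bot.read_state(): the state, without advancing time (a new reading comes with each control period).
- vision.capture(name): name is "scene" or "top"; returns the picture (420x560x3 uint8, red, green, blue); there is no depth.
- vision.camera_model(name): a dict with "camera_matrix" (3x3 intrinsics, pixels), "camera_from_world" (4x4, takes a point from world to camera coordinates). Camera axes: x right, y up, looking along -z (the intrinsics and any distortion apply to the point x, -y, -z); pixel columns grow to the right and rows downward; lengths in m; the calibration is good to about 2 mm. A picture is of the moment at which its call begins. camera_model takes no time and is no camera call.
- workorder.hand_in(): hands the job in; it is judged then, once.
The state is a dict: "time_s": time; "joint_positions": joint angles; "qvel": joint speeds; "tau": joint torques, N m; "position": TCP position; "tcp_rot": TCP orientation; "force": force on the tool from outside, world axes, zero at the start; "moment": the same for the moment, N m; "opening": opening from 0.0 (shut) to 1.0 (fully open); "grasp_force": force on a finger pad.
Only numpy, scipy, OpenCV 4.12 (cv2) and the standard library are available. Lean on these libraries where they do the work, as an engineer would, in place of code of your own. Each camera call takes 0.05 s, during which the arm holds its last target. There are 200 camera calls.

## Working session

There is one attempt and no reset: what is moved stays moved. The work goes in short steps, Python scripts to look and compute and a shell command to move; the robot and the scene stay as the last step left them, time stands still between calls to the robot, and variables do not carry over. Pictures are saved under pics/ and viewed, at most 14 in all, crops included, and the job is handed in when it is done.

```bash
mkdir -p pics
python3 - <<'E'
from rig import bot, vision
import cv2,numpy as np
for n in("top","scene"):
    im=vision.capture(n); cv2.imwrite(f"pics/{n}0.png",im[:,:,::-1])
    m=vision.camera_model(n); print(n,{k:np.round(v,4).tolist() if not isinstance(v,str) else v for k,v in m.items()})
s=bot.read_state(); print(s["time_s"],s["position"],np.round(s["tcp_rot"],3).tolist(),s["opening"])
E
```

```text
top {'camera_matrix': [[519.9569, 0.0, 284.2353], [0.0, 519.9569, 210.9223], [0.0, 0.0, 1.0]], 'camera_from_world': [[-0.0134, -0.9999, 0.0058, 0.0957], [0.9872, -0.0124, 0.1591, -0.4711], [-0.159, 0.0079, 0.9872, -1.3114], [0.0, 0.0, 0.0, 1.0]]}
scene {'camera_matrix': [[443.6412, 0.0, 271.7385], [0.0, 443.6412, 204.8283], [0.0, 0.0, 1.0]], 'camera_from_world': [[-0.6932, -0.7207, 0.0027, 0.3927], [0.2706, -0.2568, 0.9278, -0.1743], [-0.668, 0.6439, 0.3731, -0.7391], [0.0, 0.0, 0.0, 1.0]]}
0.1 [ 0.20469116 -0.58982341  0.22964729] [[0.945, 0.328, -0.0], [0.328, -0.945, 0.002], [0.0, -0.002, -1.0]] 0.9988832413743962
```

View pics/top0.png

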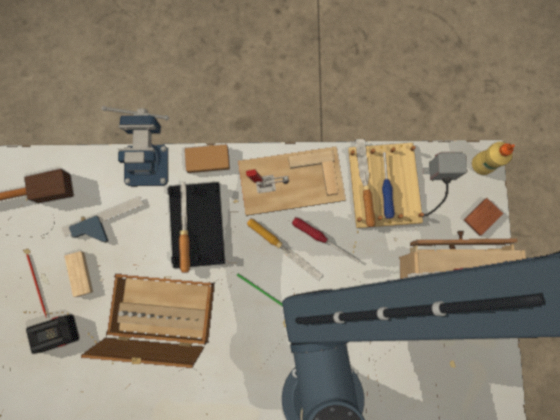

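View pics/scene0.png

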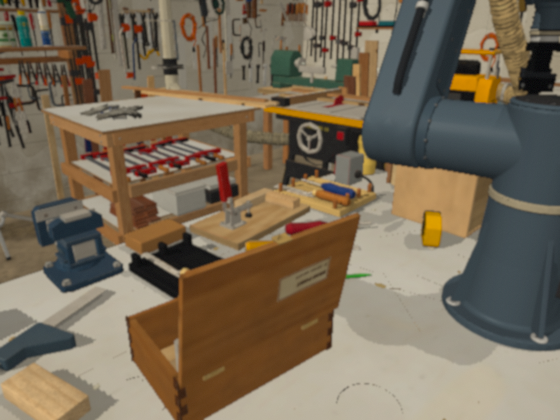

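The top view shows the black tray near (197,225) with the narrow chisel in its left lane. The plywood tray is near (386,186) with the wide chisel at (366,190) and the blue screwdriver at (388,190). The yellow chisel runs (250,222)→(321,276) and the red screwdriver (294,222)→(363,263). The arm's start pose covers none of these.

Run:
```python
import cv2
im=cv2.imread("pics/top0.png")[130:290,155:435]
im=cv2.resize(im,None,fx=2.8,fy=2.8,interpolation=cv2.INTER_CUBIC)
for i in range(0,280,20): cv2.putText(im,str(155+i),(int(i*2.8),8),0,.3,(0,0,255))
for i in range(0,160,20): cv2.putText(im,str(130+i),(0,int(i*2.8)+4),0,.3,(0,0,255))
cv2.imwrite("pics/crop0.png",im)
```

```text
(no output)
```

View pics/crop0.png

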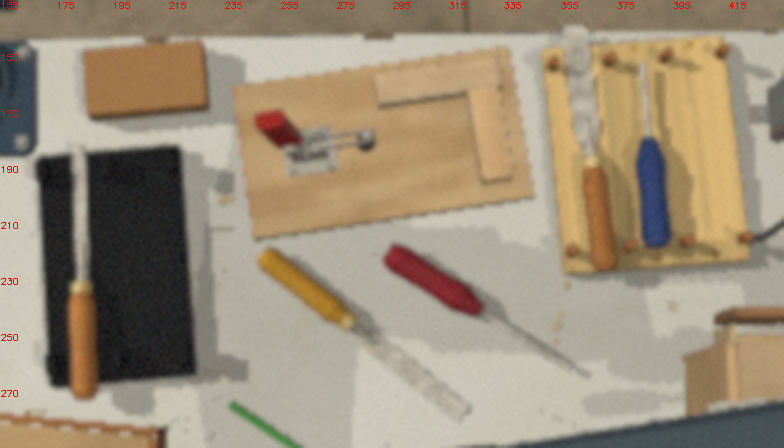

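The crop is clear. I'll turn its corners, pegs and tool ends into world positions by fitting the trays and tools.

```bash
cat > h.py <<'E'
import numpy as np
from rig import bot,vision
from scipy.spatial.transform import Rotation as R
def w(uv,z,cam="top",crop=None):
    m=vision.camera_model(cam);K=m["camera_matrix"];T=np.array(m["camera_from_world"])
    uv=np.array(uv,float)
    if crop: uv=np.array(crop[:2])+uv/crop[2]
    d=np.linalg.inv(K)@[uv[0],uv[1],1]; d=d*[1,-1,-1]
    d=T[:3,:3].T@d; o=-T[:3,:3].T@T[:3,3]
    return o+d*(z-o[2])/d[2]
def rigid(loc,wor):
    l=np.array(loc,float);q=np.array(wor)[:,:2];lc=l.mean(0);qc=q.mean(0);a=l-lc;b=q-qc
    th=np.arctan2((a[:,0]*b[:,1]-a[:,1]*b[:,0]).sum(),(a*b).sum())
    c,s=np.cos(th),np.sin(th);M=np.array([[c,-s],[s,c]]);t=qc-M@lc
    return t,th,M,(l@M.T+t-q)
def delta(target,heading):
    """tool-axis shift (mm) and z turn (rad) from present pose to vertical tool at target with tool x along heading(rad, mod pi).
    """
    s=bot.read_state();r=np.array(s["tcp_rot"]);p=np.array(s["position"])
    c,sn=np.cos(heading),np.sin(heading)
    best=None
    for k in(1,-1):
        G=np.array([[k*c,k*sn,0],[k*sn,-k*c,0],[0,0,-1]]).T  # cols x,y,z
        G=np.column_stack([[k*c,k*sn,0],[k*sn,-k*c,0],[0,0,-1]])
        rv=R.from_matrix(r.T@G).as_rotvec()
        if best is None or np.linalg.norm(rv)<np.linalg.norm(best):best=rv
        print("  rv",np.round(rv,3))
    print("xyz",np.round(r.T@(np.array(target)-p)*1e3,1),"t",s["time_s"],"q6",np.round(s["joint_positions"][5],1))
E
python3 - <<'E'
from h import *
C=(155,130,2.8)
f=lambda u,v,z:w((u,v),z,crop=C)
P=[((-110,-88),)]
ct=[((110,88),f(543,50,.018)),((110,-88),f(728,37,.018)),((-110,-88),f(748,258,.018)),((-110,88),f(563,275,.018))]
pg=[(553,63),(610,60),(666,55),(722,49)];pn=[(572,250),(630,245),(686,242),(745,237)]
for i,y in enumerate((81,27,-27,-81)): ct+= [((90,y),f(*pg[i],.042)),((-90,y),f(*pn[i],.042))]
st=[((110,68),f(37,157,.018)),((110,-68),f(179,147,.018)),((-110,-68),f(196,374,.018)),((-110,68),f(52,385,.018))]
tr={}
for n,x in(("chisel",ct),("sd",st)):
    t,th,M,r=rigid(np.array([a for a,_ in x])/1e3,[b for _,b in x]);tr[n]=(t,M)
    print(n,t.round(4),th.round(3),"res",np.abs(r).max(0).round(4))
for n,b,fr,tip,rr,sup,L,ff,g in(("ch2",(266,257),(348,323),(463,412),.0125,0,.120,.012,.05),("red",(393,255),(478,310),(588,376),.0145,0,.102,-.002,.045),("blue",(655,245),(649,140),(645,63),.0145,.018,.089,-.015,.034),("ch1",(84,397),(81,290),(78,148),.0125,.018,.12,.012,.055),("ch3",(605,268),(592,165),(576,28),.0125,.018,.12,.012,.045)):
    tz=.0025 if n[0]=='c' else rr
    B,F,T=f(*b,sup+rr),f(*fr,sup+rr),f(*tip,sup+tz)
    m,th,M,r=rigid([(L,0),(ff,0),(-L,0)],[B,F,T])
    print(n,"mid",m.round(4),"heading",th.round(3),"grip",(m+M@[g,0]).round(4),"res",np.abs(r).max().round(4),
      [ (k,((M2.T@(m-t))*1e3).round(1)) for k,(t,M2) in tr.items()] if sup else "")
for k,(t,M) in tr.items():
    for y in (.03,-.03) if k=="sd" else (.054,0,-.054): print(k,y,(t+M@[0,y]).round(4))
E
```

```text
chisel [ 0.5417 -0.179 ] 0.059 res [0.004  0.0049]
sd [0.4426 0.3198] 0.077 res [0.0035 0.0019]
ch2 mid [0.376  0.0905] heading 0.894 grip [0.4073 0.1294] res 0.0041 
red mid [ 0.3928 -0.0248] heading 0.997 grip [0.4172 0.013 ] res 0.0084 
blue mid [ 0.5388 -0.1818] heading -3.133 grip [ 0.5048 -0.1821] res 0.0026 [('chisel', array([-3. , -2.6])), ('sd', array([  57.4, -507.5]))]
ch1 mid [0.434  0.3508] heading -3.093 grip [0.3791 0.3481] res 0.0049 [('chisel', array([-76. , 535.2])), ('sd', array([-6.2, 31.5]))]
ch3 mid [ 0.5462 -0.1269] heading -3.07 grip [ 0.5013 -0.1302] res 0.0052 [('chisel', array([ 7.6, 51.7])), ('sd', array([  69. , -453.4]))]
chisel 0.054 [ 0.5385 -0.1251]
chisel 0 [ 0.5417 -0.179 ]
chisel -0.054 [ 0.5449 -0.2329]
sd 0.03 [0.4403 0.3497]
sd -0.03 [0.4449 0.2899]
```

Plan that needs no temporary spot: blue→black lane -30, ch1→plywood lane -54, red→black lane +30, yellow→plywood lane 0. I'll fetch blue first.

Run:
```python
from h import *
b=w((403,225),0,"scene")
print("box base",b.round(3))
m=vision.camera_model("scene")
for z in (.05,.1,.15,.2,.25):
    c=np.array(m["camera_from_world"])@[*b[:2],z,1]; q=m["camera_matrix"]@(c[:3]*[1,-1,-1]); print(z,(q[:2]/q[2]).round())
delta([.5048,-.1821,.16],.0085)
```

```text
box base [ 0.3   -0.176 -0.   ]
0.05 [405. 205.]
0.1 [408. 185.]
0.15 [411. 164.]
0.2 [413. 142.]
0.25 [416. 120.]
  rv [-0.002 -0.     0.325]
  rv [ 0.    -0.003 -2.816]
xyz [ 417.1 -286.8   70.4] t 0.1 q6 -10.2
```

```bash
python3 -m handwheel '[{"delta_rot":[0,0,0],"xyz":[0,0,-50],"hand":-1},{"delta_rot":[0,0,0.1],"xyz":[50,-35,-50],"hand":-0.5},{"delta_rot":[0,0,0.2],"xyz":[100,-70,-50],"hand":0},{"delta_rot":[0,0,0.3],"xyz":[150,-105,-50],"hand":0},{"delta_rot":[0,0,0.325],"xyz":[200,-140,-50],"hand":0}]'
python3 -m handwheel '[{"delta_rot":[0,0,0],"xyz":[71,0,0],"hand":0},{"delta_rot":[0,0,0],"xyz":[0,0,0],"hand":0},{"delta_rot":[0,0,0],"xyz":[0,0,0],"hand":0},{"delta_rot":[0,0,0],"xyz":[0,0,0],"hand":0},{"delta_rot":[0,0,0],"xyz":[0,0,0],"hand":0}]'
python3 -c "
from h import *
delta([.5048,-.1821,.16],.0085)"
```

```text
time_s: 0.72
position: [0.3486, -0.3908, 0.2803]
tcp_rot: [[1.0, 0.007, 0.0], [0.007, -1.0, 0.001], [0.0, -0.001, -1.0]]
force: [-0.0, -0.6, -0.7]
opening: 0.631
grasp_force: 0.0
time_s: 1.35
position: [0.3479, -0.3933, 0.2808]
tcp_rot: [[1.0, 0.008, 0.001], [0.008, -1.0, -0.001], [0.001, 0.001, -1.0]]
force: [1.4, -0.7, 0.3]
opening: 0.502
grasp_force: 0.0
  rv [ 0.001 -0.001 -0.001]
  rv [-1.000e-03 -1.000e-03  3.141e+00]
xyz [ 158.4 -210.1  120.8] t 1.35 q6 28.8
```

```bash
python3 -m handwheel '[{"delta_rot":[0,0,0],"xyz":[36,-47,0],"hand":0},{"delta_rot":[0,0,0],"xyz":[72,-94,0],"hand":0},{"delta_rot":[0,0,0],"xyz":[108,-141,0],"hand":0},{"delta_rot":[0,0,0],"xyz":[144,-190,30],"hand":0},{"delta_rot":[0,0,0],"xyz":[158,-210,80],"hand":0}]'
python3 -m handwheel '[{"delta_rot":[0,0,0],"xyz":[0,0,50],"hand":0},{"delta_rot":[0,0,0],"xyz":[0,0,70],"hand":0},{"delta_rot":[0,0,0],"xyz":[0,0,70],"hand":0},{"delta_rot":[0,0,0],"xyz":[0,0,70],"hand":0},{"delta_rot":[0,0,0],"xyz":[0,0,70],"hand":0}]'
python3 - <<'E'
from h import *
import cv2
delta([.5048,-.1821,.031],.0085)
a=vision.capture("scene")[150:250,250:400]
cv2.imwrite("pics/b1.png",cv2.resize(a[:,:,::-1],None,fx=5,fy=5,interpolation=cv2.INTER_CUBIC))
E
```

```text
time_s: 1.98
position: [0.5078, -0.1806, 0.2021]
tcp_rot: [[1.0, 0.01, 0.008], [0.011, -1.0, -0.004], [0.008, 0.004, -1.0]]
force: [0.1, -0.9, 0.0]
opening: 0.498
grasp_force: 0.0
time_s: 2.6
position: [0.505, -0.1821, 0.132]
tcp_rot: [[1.0, 0.008, 0.003], [0.008, -1.0, -0.002], [0.003, 0.002, -1.0]]
force: [0.5, 0.9, 1.0]
opening: 0.5
grasp_force: 0.0
  rv [ 0.002 -0.003 -0.   ]
  rv [-4.000e-03 -3.000e-03  3.141e+00]
xyz [ -0.4  -0.2 101. ] t 2.6 q6 57.8
```

View pics/b1.png

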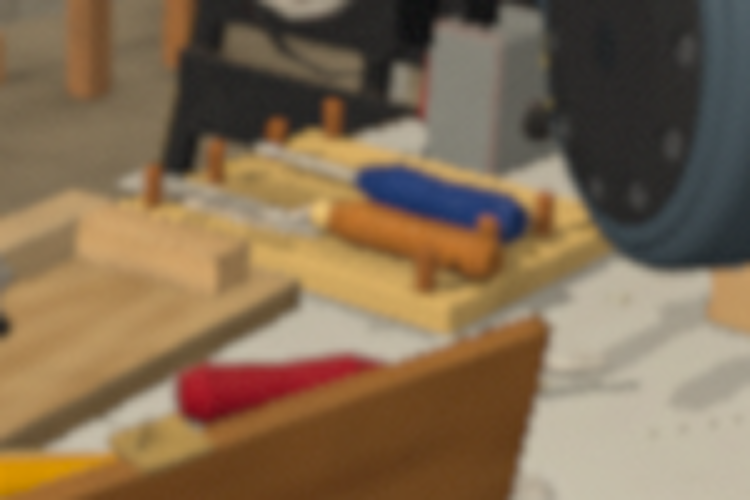

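The blue handle lies at scene (338,190) beside the wide chisel, with free space around it; the gripper is just above the crop. I'll descend and grip.

```bash
python3 -m handwheel '[{"delta_rot":[0,0,0],"xyz":[0,0,30],"hand":0},{"delta_rot":[0,0,0],"xyz":[0,0,55],"hand":0},{"delta_rot":[0,0,0],"xyz":[0,0,75],"hand":0},{"delta_rot":[0,0,0],"xyz":[0,0,90],"hand":0},{"delta_rot":[0,0,0],"xyz":[0,0,101],"hand":0}]'
python3 -m handwheel '[{"delta_rot":[0,0,0],"xyz":[0,0,0],"hand":0},{"delta_rot":[0,0,0],"xyz":[0,0,0],"hand":1},{"delta_rot":[0,0,0],"xyz":[0,0,0],"hand":1},{"delta_rot":[0,0,0],"xyz":[0,0,0],"hand":1},{"delta_rot":[0,0,0],"xyz":[0,0,0],"hand":1}]'
```

```text
time_s: 3.28
position: [0.5044, -0.1816, 0.0294]
tcp_rot: [[1.0, 0.009, 0.001], [0.009, -1.0, -0.0], [0.001, 0.0, -1.0]]
force: [0.8, 0.0, 0.2]
opening: 0.499
grasp_force: 0.0
time_s: 3.9
position: [0.5044, -0.1815, 0.0301]
tcp_rot: [[1.0, 0.009, 0.001], [0.009, -1.0, -0.001], [0.001, 0.001, -1.0]]
force: [0.7, 0.5, 2.9]
opening: 0.327
grasp_force: 29.9
```

```bash
python3 -m handwheel '[{"delta_rot":[0,0,0],"xyz":[0,0,-30],"hand":1},{"delta_rot":[0,0,0],"xyz":[0,0,-80],"hand":1},{"delta_rot":[0,0,0],"xyz":[0,0,-130],"hand":1},{"delta_rot":[0,0,0],"xyz":[0,0,-170],"hand":1},{"delta_rot":[0,0,0],"xyz":[0,-20,-180],"hand":1}]'
python3 -m handwheel '[{"delta_rot":[0,0,0],"xyz":[-10,-40,0],"hand":1},{"delta_rot":[0,0,0],"xyz":[-20,-90,0],"hand":1},{"delta_rot":[0,0,0],"xyz":[-30,-140,0],"hand":1},{"delta_rot":[0,0,0],"xyz":[-40,-190,0],"hand":1},{"delta_rot":[0,0,0],"xyz":[-50,-230,0],"hand":1}]'
python3 -m handwheel '[{"delta_rot":[0,0,0],"xyz":[-10,-50,0],"hand":1},{"delta_rot":[0,0,0],"xyz":[-20,-100,0],"hand":1},{"delta_rot":[0,0,0],"xyz":[-30,-150,0],"hand":1},{"delta_rot":[0,0,-0.068],"xyz":[-40,-200,0],"hand":1},{"delta_rot":[0,0,-0.068],"xyz":[-46,-215,0],"hand":1}]'
python3 - <<'E'
from h import *
import cv2
cv2.imwrite("pics/t2.png",cv2.resize(vision.capture("top")[130:330,100:380][:,:,::-1],None,fx=2.8,fy=2.8,interpolation=cv2.INTER_CUBIC))
delta([.411,.2873,.032],.077)
E
```

```text
time_s: 4.53
position: [0.5054, -0.1624, 0.212]
tcp_rot: [[1.0, 0.007, 0.005], [0.007, -1.0, -0.003], [0.005, 0.003, -1.0]]
force: [0.1, -0.3, -1.5]
opening: 0.322
grasp_force: 29.9
time_s: 5.15
position: [0.449, 0.0711, 0.2079]
tcp_rot: [[1.0, 0.01, -0.005], [0.01, -1.0, 0.001], [-0.005, -0.001, -1.0]]
force: [0.7, -0.7, -1.0]
opening: 0.324
grasp_force: 29.9
time_s: 5.78
position: [0.401, 0.2853, 0.2079]
tcp_rot: [[0.997, 0.081, -0.004], [0.081, -0.997, -0.001], [-0.004, 0.0, -1.0]]
force: [-0.6, -1.2, -1.2]
opening: 0.323
grasp_force: 29.9
  rv [-0.     0.004  0.003]
  rv [-0.007 -0.    -3.138]
xyz [ 11.3  -0.9 176. ] t 5.825 q6 107.7
```

View pics/t2.png

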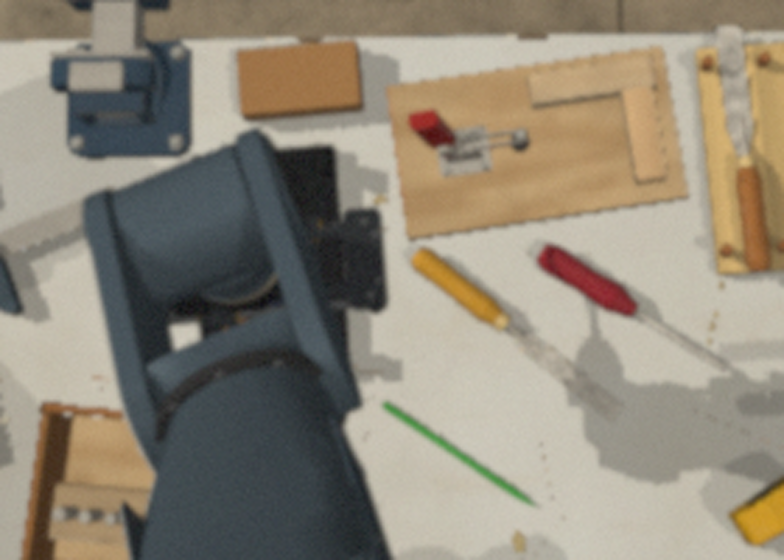

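The blue is out of the plywood tray and the arm hides the black tray in this view. The grip is firm (opening 0.323), so I'll lower by measurement.

```bash
python3 -m handwheel '[{"delta_rot":[0,0,0],"xyz":[11,-1,40],"hand":1},{"delta_rot":[0,0,0],"xyz":[11,-1,80],"hand":1},{"delta_rot":[0,0,0],"xyz":[11,-1,110],"hand":1},{"delta_rot":[0,0,0],"xyz":[11,-1,130],"hand":1},{"delta_rot":[0,0,0],"xyz":[11,-1,140],"hand":1}]'
python3 -m handwheel '[{"delta_rot":[0,0,0],"xyz":[0,0,10],"hand":1},{"delta_rot":[0,0,0],"xyz":[0,0,20],"hand":1},{"delta_rot":[0,0,0],"xyz":[0,0,28],"hand":1},{"delta_rot":[0,0,0],"xyz":[0,0,34],"hand":1},{"delta_rot":[0,0,0],"xyz":[0,0,34],"hand":1}]'
python3 -c "
from h import *
delta([.411,.2873,.032],.077)"
```

```text
time_s: 6.45
position: [0.4135, 0.2833, 0.0679]
tcp_rot: [[0.997, 0.075, -0.004], [0.075, -0.997, -0.002], [-0.004, 0.001, -1.0]]
force: [0.1, -0.4, -1.5]
opening: 0.32
grasp_force: 29.9
time_s: 7.08
position: [0.4146, 0.2847, 0.0352]
tcp_rot: [[0.997, 0.077, -0.001], [0.077, -0.997, -0.0], [-0.001, 0.0, -1.0]]
force: [0.7, -0.1, -1.4]
opening: 0.325
grasp_force: 29.9
  rv [ 0.     0.001 -0.   ]
  rv [ 1.000e-03 -0.000e+00  3.141e+00]
xyz [-3.4 -2.9  3.2] t 7.075 q6 107.3
```

```bash
python3 -m handwheel '[{"delta_rot":[0,0,0],"xyz":[-3,-3,0],"hand":1},{"delta_rot":[0,0,0],"xyz":[-3,-3,3],"hand":1},{"delta_rot":[0,0,0],"xyz":[-3,-3,3],"hand":1},{"delta_rot":[0,0,0],"xyz":[-3,-3,3],"hand":0},{"delta_rot":[0,0,0],"xyz":[-3,-3,3],"hand":0}]'
python3 -m handwheel '[{"delta_rot":[0,0,0],"xyz":[0,0,0],"hand":0},{"delta_rot":[0,0,0],"xyz":[0,0,-30],"hand":0},{"delta_rot":[0,0,0],"xyz":[0,0,-80],"hand":0},{"delta_rot":[0,0,0],"xyz":[0,0,-100],"hand":0},{"delta_rot":[0,0,0.028],"xyz":[-22,-40,-100],"hand":0}]'
python3 -c "
from h import *
delta([.384,.3483,.0305],.049)"
```

```text
time_s: 7.7
position: [0.4118, 0.2875, 0.0327]
tcp_rot: [[0.997, 0.077, 0.0], [0.077, -0.997, 0.0], [0.001, -0.0, -1.0]]
force: [-0.8, -0.3, -0.6]
opening: 0.457
grasp_force: 0.0
time_s: 8.32
position: [0.3898, 0.3256, 0.1348]
tcp_rot: [[0.999, 0.043, 0.006], [0.043, -0.999, 0.003], [0.006, -0.002, -1.0]]
force: [-0.4, -0.3, 0.7]
opening: 0.504
grasp_force: 0.0
  rv [-0.002 -0.006 -0.006]
  rv [-0.01   0.004  3.136]
xyz [ -5.5 -22.7 104.4] t 8.325 q6 114.8
```

```bash
python3 -m handwheel '[{"delta_rot":[0,0,0],"xyz":[-4,-22,0],"hand":0},{"delta_rot":[0,0,0],"xyz":[-4,-22,25],"hand":0},{"delta_rot":[0,0,0],"xyz":[-4,-22,50],"hand":0},{"delta_rot":[0,0,0],"xyz":[-4,-22,75],"hand":0},{"delta_rot":[0,0,0],"xyz":[-4,-22,90],"hand":0}]'
python3 -m handwheel '[{"delta_rot":[0,0,0],"xyz":[0,0,8],"hand":0},{"delta_rot":[0,0,0],"xyz":[0,0,14],"hand":0},{"delta_rot":[0,0,0],"xyz":[0,0,14],"hand":1},{"delta_rot":[0,0,0],"xyz":[0,0,14],"hand":1},{"delta_rot":[0,0,0],"xyz":[0,0,14],"hand":1}]'
python3 -c "
from h import *
delta([.384,.3483,.0305],.049)"
```

```text
time_s: 8.95
position: [0.3811, 0.3472, 0.0415]
tcp_rot: [[0.999, 0.049, -0.001], [0.049, -0.999, -0.001], [-0.001, 0.001, -1.0]]
force: [0.5, -0.5, 0.7]
opening: 0.499
grasp_force: 0.0
time_s: 9.57
position: [0.382, 0.3478, 0.0291]
tcp_rot: [[0.999, 0.049, 0.001], [0.049, -0.999, 0.001], [0.001, -0.001, -1.0]]
force: [0.0, 0.6, 0.4]
opening: 0.276
grasp_force: 30.0
  rv [-0.001 -0.001 -0.   ]
  rv [-2.000e-03  1.000e-03  3.141e+00]
xyz [ 2.  -0.4 -1.4] t 9.575 q6 117.1
```

Narrow chisel gripped. I'll carry it towards plywood lane -54 and check the grey box near there.

```bash
python3 -m handwheel '[{"delta_rot":[0,0,0],"xyz":[0,0,-30],"hand":1},{"delta_rot":[0,0,0],"xyz":[0,0,-80],"hand":1},{"delta_rot":[0,0,0],"xyz":[0,0,-130],"hand":1},{"delta_rot":[0,0,0],"xyz":[0,0,-180],"hand":1},{"delta_rot":[0,0,0],"xyz":[5,40,-180],"hand":1}]'
python3 -m handwheel '[{"delta_rot":[0,0,0],"xyz":[8,55,0],"hand":1},{"delta_rot":[0,0,0],"xyz":[16,115,0],"hand":1},{"delta_rot":[0,0,0],"xyz":[24,175,0],"hand":1},{"delta_rot":[0,0,0],"xyz":[32,235,0],"hand":1},{"delta_rot":[0,0,0],"xyz":[40,290,0],"hand":1}]'
python3 -m handwheel '[{"delta_rot":[0,0,0],"xyz":[7,50,0],"hand":1},{"delta_rot":[0,0,0],"xyz":[15,110,0],"hand":1},{"delta_rot":[0,0,-0.01],"xyz":[22,170,0],"hand":1},{"delta_rot":[0,0,-0.01],"xyz":[30,220,0],"hand":1},{"delta_rot":[0,0,-0.01],"xyz":[36,250,0],"hand":1}]'
python3 - <<'E'
from h import *
delta([.493,-.236,.032],.059)
b=w((336,180),0,"scene");print(b.round(3))
m=vision.camera_model("scene")
for z in (.04,.06,.08,.1,.12):
    c=np.array(m["camera_from_world"])@[*b[:2],z,1]; q=m["camera_matrix"]@(c[:3]*[1,-1,-1]); print(z,(q[:2]/q[2]).round())
print(w((431,179),0),w((466,154),0))
E
```

```text
time_s: 10.2
position: [0.3913, 0.3103, 0.213]
tcp_rot: [[0.999, 0.053, 0.011], [0.053, -0.999, 0.006], [0.011, -0.005, -1.0]]
force: [0.1, 0.6, -2.3]
opening: 0.276
grasp_force: 30.0
time_s: 10.82
position: [0.4424, 0.018, 0.2087]
tcp_rot: [[0.999, 0.048, 0.0], [0.048, -0.999, -0.0], [0.0, 0.0, -1.0]]
force: [1.0, 0.6, -1.1]
opening: 0.28
grasp_force: 30.0
time_s: 11.45
position: [0.4907, -0.2307, 0.2085]
tcp_rot: [[0.998, 0.056, 0.0], [0.056, -0.998, -0.001], [0.0, 0.001, -1.0]]
force: [0.1, 0.7, -0.7]
opening: 0.275
grasp_force: 30.0
  rv [ 0.001 -0.    -0.003]
  rv [-1.000e-03 -1.000e-03  3.139e+00]
xyz [  1.9   5.3 176.5] t 11.45 q6 49.8
[ 0.618 -0.323 -0.   ]
0.04 [337. 167.]
0.06 [337. 161.]
0.08 [338. 155.]
0.1 [338. 148.]
0.12 [338. 142.]
[ 0.56064641 -0.30791348  0.        ] [ 0.62902633 -0.40735704  0.        ]
```

```bash
python3 -m handwheel '[{"delta_rot":[0,0,0],"xyz":[2,5,40],"hand":1},{"delta_rot":[0,0,0],"xyz":[2,5,80],"hand":1},{"delta_rot":[0,0,0],"xyz":[2,5,110],"hand":1},{"delta_rot":[0,0,0],"xyz":[2,5,130],"hand":1},{"delta_rot":[0,0,0],"xyz":[2,5,140],"hand":1}]'
python3 -m handwheel '[{"delta_rot":[0,0,0],"xyz":[0,0,10],"hand":1},{"delta_rot":[0,0,0],"xyz":[0,0,20],"hand":1},{"delta_rot":[0,0,0],"xyz":[0,0,28],"hand":1},{"delta_rot":[0,0,0],"xyz":[0,0,34],"hand":1},{"delta_rot":[0,0,0],"xyz":[0,0,34],"hand":1}]'
python3 - <<'E'
from h import *
import cv2
cv2.imwrite("pics/b3.png",cv2.resize(vision.capture("scene")[150:250,250:400][:,:,::-1],None,fx=5,fy=5,interpolation=cv2.INTER_CUBIC))
delta([.493,-.236,.032],.059)
E
```

```text
time_s: 12.08
position: [0.4922, -0.2323, 0.0674]
tcp_rot: [[0.998, 0.059, -0.002], [0.059, -0.998, 0.001], [-0.002, -0.002, -1.0]]
force: [0.5, -0.1, -2.2]
opening: 0.281
grasp_force: 30.0
time_s: 12.7
position: [0.4928, -0.2327, 0.0342]
tcp_rot: [[0.998, 0.059, -0.001], [0.059, -0.998, 0.0], [-0.001, -0.0, -1.0]]
force: [-0.2, -0.1, -1.2]
opening: 0.274
grasp_force: 30.0
  rv [-0.  0. -0.]
  rv [0.    0.    3.141]
xyz [-0.2  3.2  2.5] t 12.75 q6 49.6
```

View pics/b3.png

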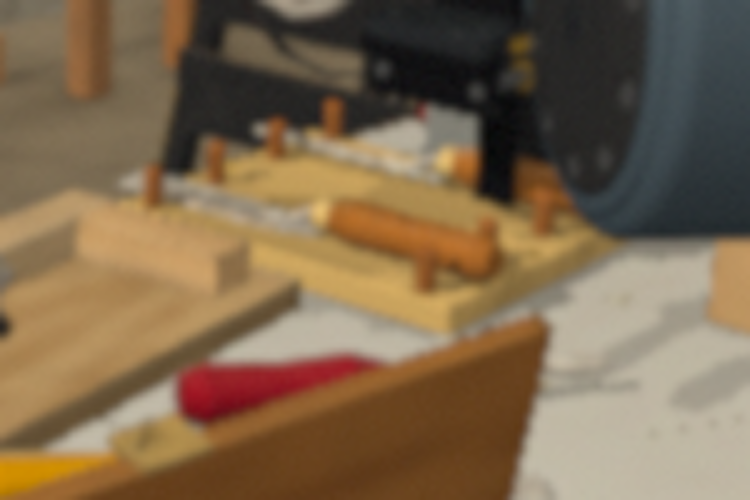

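The narrow chisel lies between its pegs in the far lane, with the blade at (340,150) and the handle at (490,170) of the crop. I'll release it, lift, and refine red and yellow with colour masks.

```bash
python3 -m handwheel '[{"delta_rot":[0,0,0],"xyz":[0,3,0],"hand":1},{"delta_rot":[0,0,0],"xyz":[0,3,3],"hand":1},{"delta_rot":[0,0,0],"xyz":[0,3,3],"hand":1},{"delta_rot":[0,0,0],"xyz":[0,3,3],"hand":0},{"delta_rot":[0,0,0],"xyz":[0,3,3],"hand":0}]'
python3 -m handwheel '[{"delta_rot":[0,0,0],"xyz":[0,0,0],"hand":0},{"delta_rot":[0,0,0],"xyz":[0,0,-30],"hand":0},{"delta_rot":[0,0,0],"xyz":[0,0,-80],"hand":0},{"delta_rot":[0,0,0],"xyz":[0,0,-130],"hand":-1},{"delta_rot":[0,0,0],"xyz":[0,0,-140],"hand":-1}]'
python3 - <<'E'
from h import *
import cv2
im=cv2.cvtColor(vision.capture("top"),cv2.COLOR_RGB2HSV)
for n,lo,hi,box,z,cr in(("red",(165,110,60),(180,255,255),(280,330,210,250),.0145,(-.002,.102,.045)),("yel",(15,130,90),(30,255,255),(240,285,212,252),.0125,(.012,.12,.05))):
    m=cv2.inRange(im,lo,hi);k=np.zeros_like(m);k[box[2]:box[3],box[0]:box[1]]=255;m&=k
    v,u=np.nonzero(m);P=np.array([w((a,b),z)[:2] for a,b in zip(u,v)])
    c=P.mean(0);d=np.linalg.svd(P-c)[2][0];d*=np.sign(d[0]);s=(P-c)@d;lo_,hi_=np.percentile(s,[1,99]);mid=c+d*(lo_+hi_)/2
    L=hi_-lo_;hm=(cr[0]+cr[1])/2
    print(n,len(u),"L",L.round(4),"heading",np.arctan2(d[1],d[0]).round(3),"handlemid",mid.round(4),"mid",(mid-d*hm).round(4),"grip",(mid+d*(cr[2]-hm)).round(4))
delta([.42,.015,.21],.99)
E
```

```text
time_s: 13.38
position: [0.4934, -0.2359, 0.0318]
tcp_rot: [[0.998, 0.059, 0.001], [0.059, -0.998, -0.0], [0.0, 0.0, -1.0]]
force: [-0.3, 0.0, 0.4]
opening: 0.422
grasp_force: 0.0
time_s: 14.0
position: [0.495, -0.237, 0.1751]
tcp_rot: [[0.998, 0.059, 0.006], [0.059, -0.998, -0.005], [0.006, 0.005, -1.0]]
force: [0.2, 0.3, 0.3]
opening: 0.644
grasp_force: 0.0
red 72 L 0.0247 heading 1.055 handlemid [0.4439 0.0539] mid [0.4192 0.0105] grip [0.4414 0.0496]
yel 265 L 0.0932 heading 0.898 handlemid [0.4215 0.1463] mid [0.3804 0.0946] grip [0.4116 0.1338]
  rv [ 0.006 -0.002 -0.931]
  rv [-0.003 -0.007  2.211]
xyz [ -59.4 -255.5  -36.7] t 14.05 q6 49.4
```

Run:
```python
from h import *
import cv2
im=cv2.cvtColor(cv2.imread("pics/top0.png"),cv2.COLOR_BGR2HSV)
m=((im[...,0]>160)|(im[...,0]<8))&(im[...,1]>110);k=np.zeros_like(m);k[212:250,285:335]=1;m&=k
v,u=np.nonzero(m);P=np.array([w((a,b),.0145)[:2] for a,b in zip(u,v)])
c=P.mean(0);d=np.linalg.svd(P-c)[2][0];d*=np.sign(d[0]);s=(P-c)@d;a,b=np.percentile(s,[1,99]);mid=c+d*(a+b)/2
print(len(u),b-a,np.arctan2(d[1],d[0]),mid,"grip",mid-d*.005,"mid",mid-d*.05)
```

```text
297 0.09670283913671579 0.9890672446309083 [0.42446853 0.02392721] grip [0.42172118 0.01974964] mid [ 0.39699506 -0.01784848]
```

Run:
```python
from h import *
import cv2
Ps=[]
for n in("top","scene"):
    m=vision.camera_model(n);Ps.append(np.array(m["camera_matrix"])@np.diag([1,-1,-1])@np.array(m["camera_from_world"])[:3])
def tri(a,b):
    X=cv2.triangulatePoints(Ps[0],Ps[1],np.array(a,float),np.array(b,float)).ravel();return (X[:3]/X[3]).round(3)
print("red handle top",tri((249,172),(221,164)),"base",tri((259,180),(226,198)))
print("jig BL",w((245,214),.0).round(3),"BR",w((345,200),.0).round(3),"clamp base",w((258,192),.02).round(3),w((275,190),.02).round(3))
g=np.array([.41,.132]);h=.895
d=np.array([np.cos(h),np.sin(h)]);n=np.array([d[1],-d[0]])
print("body corners",[(g+s*.095*n+t*.0375*d).round(3) for s,t in((1,1),(1,-1),(-1,1),(-1,-1))])
```

```text
red handle top [0.545 0.172 0.169] base [0.546 0.154 0.087]
jig BL [0.471 0.194 0.   ] BR [ 0.506 -0.074  0.   ] clamp base [0.527 0.158 0.02 ] [0.531 0.113 0.02 ]
body corners [array([0.508, 0.102]), array([0.461, 0.043]), array([0.359, 0.221]), array([0.312, 0.162])]
```

The toggle handle at (0.545, 0.16), 0.17 m high, and the vise are the tall hazards. I'll therefore place red butt toward the robot and yellow butt away, and I go to red now.

```bash
python3 -m handwheel '[{"delta_rot":[0,0,-0.186],"xyz":[-12,-52,-10],"hand":-0.26},{"delta_rot":[0,0,-0.37],"xyz":[-24,-103,-20],"hand":-0.26},{"delta_rot":[0,0,-0.556],"xyz":[-36,-155,-20],"hand":-0.26},{"delta_rot":[0,0,-0.74],"xyz":[-48,-206,-10],"hand":-0.26},{"delta_rot":[0,0,-0.93],"xyz":[-59,-258,0],"hand":-0.26}]'
python3 -m handwheel '[{"delta_rot":[0,0,0],"xyz":[0,0,30],"hand":-0.26},{"delta_rot":[0,0,0],"xyz":[0,0,60],"hand":-0.26},{"delta_rot":[0,0,0],"xyz":[0,0,80],"hand":-0.26},{"delta_rot":[0,0,0],"xyz":[0,0,80],"hand":-0.26},{"delta_rot":[0,0,0],"xyz":[0,0,80],"hand":-0.26}]'
python3 - <<'E'
from h import *
import cv2
cv2.imwrite("pics/b4.png",cv2.resize(vision.capture("scene")[130:290,200:400][:,:,::-1],None,fx=3.7,fy=3.7,interpolation=cv2.INTER_CUBIC))
delta([.42,.0175,.0145],.99)
E
```

```text
time_s: 14.68
position: [0.4175, 0.0199, 0.1702]
tcp_rot: [[0.547, 0.837, -0.002], [0.837, -0.547, 0.001], [-0.001, -0.002, -1.0]]
force: [0.1, 0.7, -0.1]
opening: 0.633
grasp_force: 0.0
time_s: 15.3
position: [0.4189, 0.0183, 0.0914]
tcp_rot: [[0.552, 0.834, -0.001], [0.834, -0.552, 0.0], [-0.0, -0.001, -1.0]]
force: [0.1, -0.0, -0.2]
opening: 0.627
grasp_force: 0.0
  rv [ 0.    -0.    -0.004]
  rv [-0.    -0.     3.138]
xyz [-0.2  1.  77.3] t 15.35 q6 20.6
```

View pics/b4.png

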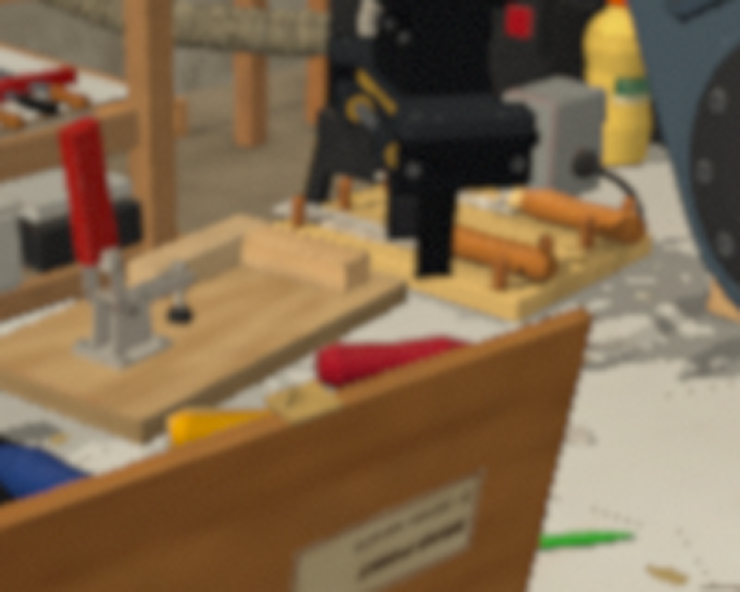

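The fingers hang above the red handle and clear of the clamp, and both chisels lie flat in the plywood tray. I'll grip red.

```bash
python3 -m handwheel '[{"delta_rot":[0,0,0],"xyz":[0,1,25],"hand":-0.26},{"delta_rot":[0,0,0],"xyz":[0,1,45],"hand":-0.26},{"delta_rot":[0,0,0],"xyz":[0,1,60],"hand":-0.26},{"delta_rot":[0,0,0],"xyz":[0,1,70],"hand":-0.26},{"delta_rot":[0,0,0],"xyz":[0,1,77],"hand":-0.26}]'
python3 -m handwheel '[{"delta_rot":[0,0,0],"xyz":[0,0,0],"hand":1},{"delta_rot":[0,0,0],"xyz":[0,0,0],"hand":1},{"delta_rot":[0,0,0],"xyz":[0,0,0],"hand":1},{"delta_rot":[0,0,0],"xyz":[0,0,0],"hand":1},{"delta_rot":[0,0,0],"xyz":[0,0,0],"hand":1}]'
python3 -m handwheel '[{"delta_rot":[0,0,0],"xyz":[0,0,-40],"hand":1},{"delta_rot":[0,0,0],"xyz":[0,0,-90],"hand":1},{"delta_rot":[0,0,0],"xyz":[0,0,-140],"hand":1},{"delta_rot":[0,0,0],"xyz":[0,0,-190],"hand":1},{"delta_rot":[0,0,0],"xyz":[0,0,-210],"hand":1}]'
python3 -c "
from h import *
delta([.395,.346,.22],.077)"
```

```text
time_s: 15.98
position: [0.4204, 0.0176, 0.0146]
tcp_rot: [[0.552, 0.834, 0.001], [0.834, -0.552, -0.0], [0.0, 0.001, -1.0]]
force: [0.0, 0.3, 0.6]
opening: 0.631
grasp_force: 0.0
time_s: 16.6
position: [0.4203, 0.0177, 0.0148]
tcp_rot: [[0.552, 0.834, 0.001], [0.834, -0.552, -0.0], [0.0, 0.001, -1.0]]
force: [-0.3, -0.5, 3.5]
opening: 0.322
grasp_force: 30.0
time_s: 17.23
position: [0.4207, 0.0177, 0.2272]
tcp_rot: [[0.552, 0.834, 0.005], [0.834, -0.552, -0.001], [0.002, 0.004, -1.0]]
force: [-0.5, -0.7, -1.7]
opening: 0.323
grasp_force: 30.0
  rv [ 0.003 -0.004  0.909]
  rv [ 0.004  0.004 -2.232]
xyz [ 259.7 -202.6    6.8] t 17.225 q6 20.6
```

```bash
python3 -m handwheel '[{"delta_rot":[0,0,-0.18],"xyz":[40,-31,0],"hand":1},{"delta_rot":[0,0,-0.36],"xyz":[80,-62,0],"hand":1},{"delta_rot":[0,0,-0.54],"xyz":[120,-93,0],"hand":1},{"delta_rot":[0,0,-0.72],"xyz":[160,-124,0],"hand":1},{"delta_rot":[0,0,-0.9],"xyz":[200,-156,0],"hand":1}]'
python3 -m handwheel '[{"delta_rot":[0,0,-0.18],"xyz":[0,0,0],"hand":1},{"delta_rot":[0,0,-0.36],"xyz":[0,0,0],"hand":1},{"delta_rot":[0,0,-0.54],"xyz":[0,0,0],"hand":1},{"delta_rot":[0,0,-0.72],"xyz":[0,0,0],"hand":1},{"delta_rot":[0,0,-0.9],"xyz":[0,0,0],"hand":1}]'
python3 -c "
from h import *
delta([.395,.346,.22],.077)"
```

```text
time_s: 17.85
position: [0.3993, 0.272, 0.2242]
tcp_rot: [[-0.316, 0.949, -0.001], [0.949, 0.316, -0.001], [-0.0, -0.001, -1.0]]
force: [0.8, -0.4, -0.2]
opening: 0.324
grasp_force: 30.0
time_s: 18.48
position: [0.3993, 0.2703, 0.224]
tcp_rot: [[-0.94, 0.342, -0.002], [0.342, 0.94, -0.001], [0.001, -0.001, -1.0]]
force: [-0.7, 0.9, -1.5]
opening: 0.326
grasp_force: 30.0
  rv [-2.000e-03  1.000e-03  2.715e+00]
  rv [-0.001 -0.002 -0.426]
xyz [30.  69.6  4. ] t 18.475 q6 -49.2
```

```bash
python3 -m handwheel '[{"delta_rot":[0,0,-0.18],"xyz":[15,35,0],"hand":1},{"delta_rot":[0,0,-0.36],"xyz":[30,70,0],"hand":1},{"delta_rot":[0,0,-0.426],"xyz":[30,70,20],"hand":1},{"delta_rot":[0,0,-0.426],"xyz":[30,70,60],"hand":1},{"delta_rot":[0,0,-0.426],"xyz":[30,70,100],"hand":1}]'
python3 -m handwheel '[{"delta_rot":[0,0,0],"xyz":[0,0,20],"hand":1},{"delta_rot":[0,0,0],"xyz":[0,0,40],"hand":1},{"delta_rot":[0,0,0],"xyz":[0,0,50],"hand":1},{"delta_rot":[0,0,0],"xyz":[0,0,50],"hand":1},{"delta_rot":[0,0,0],"xyz":[0,0,50],"hand":1}]'
python3 - <<'E'
from h import *
import cv2
cv2.imwrite("pics/b5.png",cv2.resize(vision.capture("scene")[200:310,90:260][:,:,::-1],None,fx=4.5,fy=4.5,interpolation=cv2.INTER_CUBIC))
delta([.395,.346,.0335],.077)
E
```

```text
time_s: 19.1
position: [0.3959, 0.3467, 0.1234]
tcp_rot: [[-0.997, -0.071, -0.0], [-0.071, 0.997, -0.0], [0.0, -0.0, -1.0]]
force: [1.0, -0.5, -1.5]
opening: 0.328
grasp_force: 30.0
time_s: 19.73
position: [0.3968, 0.3469, 0.0752]
tcp_rot: [[-0.997, -0.071, 0.001], [-0.071, 0.997, 0.001], [-0.001, 0.0, -1.0]]
force: [0.4, -0.4, -1.8]
opening: 0.321
grasp_force: 30.0
  rv [ 2.000e-03 -1.000e-03  3.135e+00]
  rv [ 0.001  0.001 -0.006]
xyz [ 2.  -0.8 41.8] t 19.775 q6 -65.1
```

View pics/b5.png

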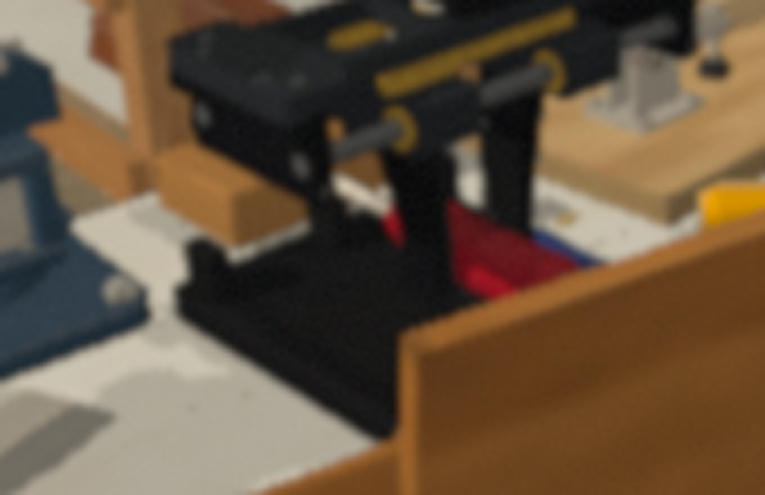

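Red is above its lane, and blue lies behind it in the neighbouring lane. I'll lower and release it.

```bash
python3 -m handwheel '[{"delta_rot":[0,0,-0.006],"xyz":[2,-1,15],"hand":1},{"delta_rot":[0,0,-0.006],"xyz":[2,-1,28],"hand":1},{"delta_rot":[0,0,-0.006],"xyz":[2,-1,36],"hand":1},{"delta_rot":[0,0,-0.006],"xyz":[2,-1,41],"hand":1},{"delta_rot":[0,0,-0.006],"xyz":[2,-1,41],"hand":1}]'
python3 -m handwheel '[{"delta_rot":[0,0,0],"xyz":[0,0,0],"hand":1},{"delta_rot":[0,0,0],"xyz":[0,0,1],"hand":0},{"delta_rot":[0,0,0],"xyz":[0,0,1],"hand":0},{"delta_rot":[0,0,0],"xyz":[0,0,1],"hand":0},{"delta_rot":[0,0,0],"xyz":[0,0,-20],"hand":0}]'
python3 -m handwheel '[{"delta_rot":[0,0,0],"xyz":[0,0,-40],"hand":0},{"delta_rot":[0,0,0],"xyz":[0,0,-90],"hand":0},{"delta_rot":[0,0,0],"xyz":[0,0,-140],"hand":0},{"delta_rot":[0,0,0],"xyz":[0,0,-170],"hand":0},{"delta_rot":[0,0,0],"xyz":[0,0,-170],"hand":0}]'
python3 -c "
from h import *
delta([.41,.132,.16],.895)"
```

```text
time_s: 20.4
position: [0.3946, 0.3456, 0.0334]
tcp_rot: [[-0.997, -0.077, -0.0], [-0.077, 0.997, -0.0], [0.0, -0.0, -1.0]]
force: [0.8, 0.4, -0.9]
opening: 0.324
grasp_force: 30.0
time_s: 21.02
position: [0.3936, 0.3449, 0.0527]
tcp_rot: [[-0.997, -0.077, -0.003], [-0.077, 0.997, -0.002], [0.003, -0.001, -1.0]]
force: [0.6, -0.3, 0.1]
opening: 0.497
grasp_force: 0.0
time_s: 21.65
position: [0.3959, 0.3464, 0.2262]
tcp_rot: [[-0.997, -0.077, 0.006], [-0.077, 0.997, 0.003], [-0.006, 0.003, -1.0]]
force: [0.1, -0.7, -0.5]
opening: 0.499
grasp_force: 0.0
  rv [ 0.008 -0.     2.323]
  rv [ 0.     0.007 -0.818]
xyz [   2.8 -215.    65.6] t 21.65 q6 -65.4
```

```bash
python3 -m handwheel '[{"delta_rot":[0,0,-0.16],"xyz":[0,-50,0],"hand":-0.1},{"delta_rot":[0,0,-0.33],"xyz":[1,-100,0],"hand":-0.1},{"delta_rot":[0,0,-0.5],"xyz":[2,-150,0],"hand":-0.1},{"delta_rot":[0,0,-0.67],"xyz":[3,-200,20],"hand":-0.1},{"delta_rot":[0,0,-0.818],"xyz":[3,-215,60],"hand":-0.1}]'
python3 -m handwheel '[{"delta_rot":[0,0,0],"xyz":[0,0,40],"hand":-0.1},{"delta_rot":[0,0,0],"xyz":[0,0,80],"hand":-0.1},{"delta_rot":[0,0,0],"xyz":[0,0,90],"hand":-0.1},{"delta_rot":[0,0,0],"xyz":[0,0,90],"hand":-0.1},{"delta_rot":[0,0,0],"xyz":[0,0,90],"hand":-0.1}]'
python3 - <<'E'
from h import *
import cv2
a=vision.capture("top")[150:290,150:400]
cv2.imwrite("pics/b6.png",cv2.resize(a[:,:,::-1],None,fx=3,fy=3,interpolation=cv2.INTER_CUBIC))
delta([.41,.132,.0125],.895)
E
```

```text
time_s: 22.28
position: [0.4087, 0.1289, 0.1631]
tcp_rot: [[-0.624, -0.782, 0.003], [-0.782, 0.624, -0.0], [-0.002, -0.002, -1.0]]
force: [0.8, 0.5, -0.5]
opening: 0.552
grasp_force: 0.0
time_s: 22.9
position: [0.4087, 0.1311, 0.0744]
tcp_rot: [[-0.625, -0.78, 0.002], [-0.78, 0.625, 0.0], [-0.001, -0.001, -1.0]]
force: [-0.3, 0.5, 0.2]
opening: 0.556
grasp_force: 0.0
  rv [-3.000e-03 -3.000e-03 -3.141e+00]
  rv [-0.002  0.002  0.   ]
xyz [-1.3 -0.2 62.1] t 22.95 q6 -138.5
```

View pics/b6.png

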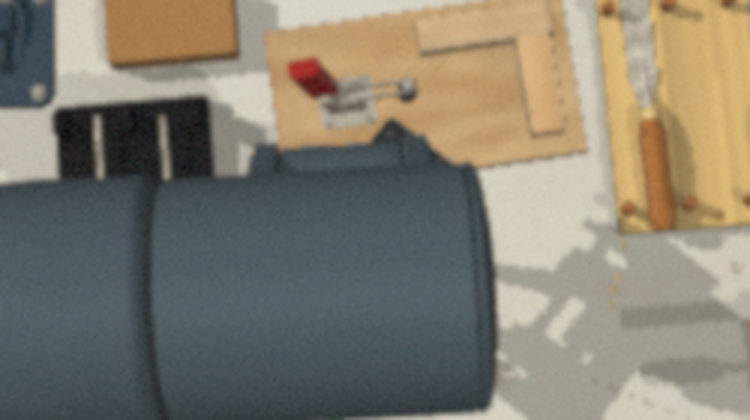

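The arm covers the yellow chisel, but both screwdriver shafts show straight in their lanes at (98,145) and (165,145). I'll go down on yellow.

```bash
python3 -m handwheel '[{"delta_rot":[0,0,0],"xyz":[-1,0,20],"hand":-0.1},{"delta_rot":[0,0,0],"xyz":[-1,0,35],"hand":-0.1},{"delta_rot":[0,0,0],"xyz":[-1,0,47],"hand":-0.1},{"delta_rot":[0,0,0],"xyz":[-1,0,56],"hand":-0.1},{"delta_rot":[0,0,0],"xyz":[-1,0,61],"hand":-0.1}]'
python3 -m handwheel '[{"delta_rot":[0,0,0],"xyz":[0,0,0],"hand":1},{"delta_rot":[0,0,0],"xyz":[0,0,0],"hand":1},{"delta_rot":[0,0,0],"xyz":[0,0,0],"hand":1},{"delta_rot":[0,0,0],"xyz":[0,0,0],"hand":1},{"delta_rot":[0,0,0],"xyz":[0,0,0],"hand":1}]'
python3 -m handwheel '[{"delta_rot":[0,0,0],"xyz":[0,0,-40],"hand":1},{"delta_rot":[0,0,0],"xyz":[0,0,-90],"hand":1},{"delta_rot":[0,0,0],"xyz":[0,0,-140],"hand":1},{"delta_rot":[0,0,0],"xyz":[0,0,-190],"hand":1},{"delta_rot":[0,0,0],"xyz":[0,0,-210],"hand":1}]'
python3 -c "
from h import *
delta([.592,-.176,.22],.059)"
```

```text
time_s: 23.58
position: [0.4088, 0.1317, 0.0124]
tcp_rot: [[-0.626, -0.78, 0.0], [-0.78, 0.626, 0.0], [-0.0, -0.0, -1.0]]
force: [-0.9, 0.4, 0.1]
opening: 0.55
grasp_force: 0.0
time_s: 24.2
position: [0.4092, 0.1317, 0.0128]
tcp_rot: [[-0.626, -0.78, 0.001], [-0.78, 0.626, 0.0], [-0.001, -0.001, -1.0]]
force: [0.7, -0.7, 3.2]
opening: 0.277
grasp_force: 30.0
time_s: 24.82
position: [0.4091, 0.1319, 0.225]
tcp_rot: [[-0.626, -0.78, 0.004], [-0.78, 0.626, 0.0], [-0.003, -0.003, -1.0]]
force: [0.8, -0.3, -2.4]
opening: 0.279
grasp_force: 30.0
  rv [-5.000e-03 -2.000e-03 -2.306e+00]
  rv [-0.002  0.004  0.836]
xyz [ 125.7 -335.3    5.6] t 24.825 q6 -138.4
```

```bash
python3 -m handwheel '[{"delta_rot":[0,0,0.16],"xyz":[18,-48,0],"hand":1},{"delta_rot":[0,0,0.33],"xyz":[36,-96,0],"hand":1},{"delta_rot":[0,0,0.5],"xyz":[54,-144,0],"hand":1},{"delta_rot":[0,0,0.67],"xyz":[72,-192,0],"hand":1},{"delta_rot":[0,0,0.836],"xyz":[90,-240,0],"hand":1}]'
python3 -c "
from h import *
delta([.592,-.176,.033],.059)"
```

```text
time_s: 25.45
position: [0.5391, -0.0897, 0.2217]
tcp_rot: [[-0.999, -0.053, -0.002], [-0.053, 0.999, 0.001], [0.002, 0.001, -1.0]]
force: [0.4, -0.0, -1.8]
opening: 0.276
grasp_force: 30.0
  rv [-4.000e-03 -2.000e-03  3.135e+00]
  rv [ 0.001 -0.002 -0.006]
xyz [-48.6 -89.2 188.5] t 25.45 q6 -114.2
```

```bash
python3 -m handwheel '[{"delta_rot":[0,0,-0.006],"xyz":[-25,-45,0],"hand":1},{"delta_rot":[0,0,-0.006],"xyz":[-49,-89,0],"hand":1},{"delta_rot":[0,0,-0.006],"xyz":[-49,-89,50],"hand":1},{"delta_rot":[0,0,-0.006],"xyz":[-49,-89,100],"hand":1},{"delta_rot":[0,0,-0.006],"xyz":[-49,-89,135],"hand":1}]'
python3 -m handwheel '[{"delta_rot":[0,0,0],"xyz":[0,0,5],"hand":1},{"delta_rot":[0,0,0],"xyz":[0,0,10],"hand":1},{"delta_rot":[0,0,0],"xyz":[0,0,10],"hand":1},{"delta_rot":[0,0,0],"xyz":[0,0,10],"hand":1},{"delta_rot":[0,0,0],"xyz":[0,0,10],"hand":1}]'
python3 - <<'E'
from h import *
import cv2
cv2.imwrite("pics/b7.png",cv2.resize(vision.capture("scene")[130:250,230:400][:,:,::-1],None,fx=4.5,fy=4.5,interpolation=cv2.INTER_CUBIC))
delta([.592,-.176,.032],.059)
E
```

```text
time_s: 26.08
position: [0.5913, -0.1737, 0.0842]
tcp_rot: [[-0.998, -0.064, -0.005], [-0.064, 0.998, 0.003], [0.005, 0.003, -1.0]]
force: [0.3, 0.2, -1.0]
opening: 0.276
grasp_force: 30.0
time_s: 26.7
position: [0.5942, -0.1748, 0.0786]
tcp_rot: [[-0.998, -0.065, 0.002], [-0.065, 0.998, -0.001], [-0.002, -0.001, -1.0]]
force: [-0.2, 0.2, -1.7]
opening: 0.278
grasp_force: 30.0
  rv [-2.000e-03 -1.000e-03 -3.136e+00]
  rv [-0.001  0.001  0.006]
xyz [ 2.2 -1.  46.4] t 26.75 q6 -120.4
```

View pics/b7.png

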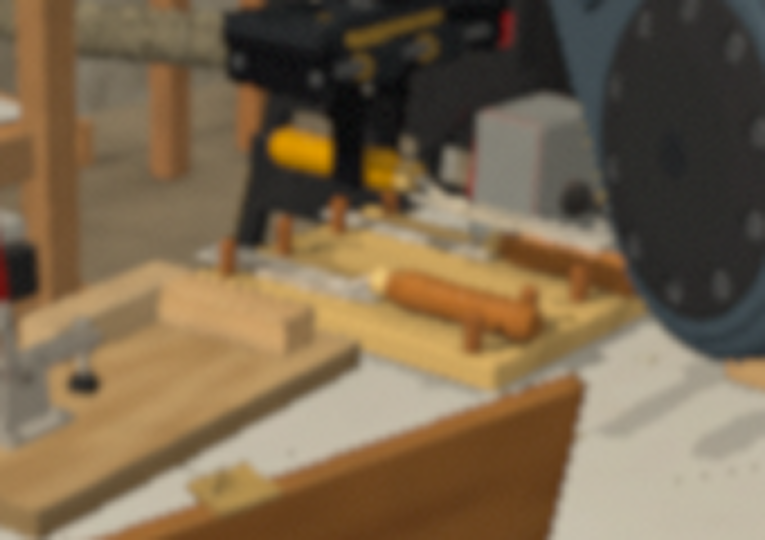

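Yellow hangs level over the middle lane, with the handle at (340,155) of the crop and clear of the grey box. I'll lower, release and lift.

```bash
python3 -m handwheel '[{"delta_rot":[0,0,0.006],"xyz":[2,-1,15],"hand":1},{"delta_rot":[0,0,0.006],"xyz":[2,-1,28],"hand":1},{"delta_rot":[0,0,0.006],"xyz":[2,-1,38],"hand":1},{"delta_rot":[0,0,0.006],"xyz":[2,-1,46],"hand":1},{"delta_rot":[0,0,0.006],"xyz":[2,-1,46],"hand":1}]'
python3 -m handwheel '[{"delta_rot":[0,0,0],"xyz":[0,0,0],"hand":1},{"delta_rot":[0,0,0],"xyz":[0,0,0],"hand":0},{"delta_rot":[0,0,0],"xyz":[0,0,0],"hand":0},{"delta_rot":[0,0,0],"xyz":[0,0,0],"hand":0},{"delta_rot":[0,0,0],"xyz":[0,0,-20],"hand":0}]'
python3 -m handwheel '[{"delta_rot":[0,0,0],"xyz":[0,0,-40],"hand":0},{"delta_rot":[0,0,0],"xyz":[0,0,-90],"hand":0},{"delta_rot":[0,0,0],"xyz":[0,0,-140],"hand":0},{"delta_rot":[0,0,0],"xyz":[0,0,-180],"hand":0},{"delta_rot":[0,0,0],"xyz":[0,0,-220],"hand":0}]'
python3 -m handwheel '[{"delta_rot":[0,0,0],"xyz":[40,-40,0],"hand":0},{"delta_rot":[0,0,0],"xyz":[80,-80,0],"hand":0},{"delta_rot":[0,0,0],"xyz":[120,-120,0],"hand":0},{"delta_rot":[0,0,0],"xyz":[140,-170,0],"hand":0},{"delta_rot":[0,0,0],"xyz":[150,-220,0],"hand":0}]'
python3 - <<'E'
from h import *
import cv2
a=vision.capture("top")[130:290,155:435]
cv2.imwrite("pics/t8.png",cv2.resize(a[:,:,::-1],None,fx=2.8,fy=2.8,interpolation=cv2.INTER_CUBIC))
E
```

```text
time_s: 27.38
position: [0.5917, -0.1758, 0.0311]
tcp_rot: [[-0.998, -0.059, -0.0], [-0.059, 0.998, 0.0], [0.0, 0.0, -1.0]]
force: [0.2, -0.3, -1.1]
opening: 0.274
grasp_force: 30.0
time_s: 28.0
position: [0.5906, -0.1752, 0.051]
tcp_rot: [[-0.998, -0.059, -0.003], [-0.059, 0.998, 0.002], [0.003, 0.002, -1.0]]
force: [0.8, 0.3, -1.0]
opening: 0.491
grasp_force: 0.0
time_s: 28.62
position: [0.5916, -0.1756, 0.2749]
tcp_rot: [[-0.998, -0.059, 0.002], [-0.059, 0.998, -0.001], [-0.002, -0.001, -1.0]]
force: [1.4, 0.7, -0.6]
opening: 0.501
grasp_force: 0.0
time_s: 29.25
position: [0.4536, -0.4055, 0.2736]
tcp_rot: [[-0.998, -0.058, 0.001], [-0.058, 0.998, -0.001], [-0.001, -0.001, -1.0]]
force: [-0.7, 0.7, 1.0]
opening: 0.5
grasp_force: 0.0
```

View pics/t8.png

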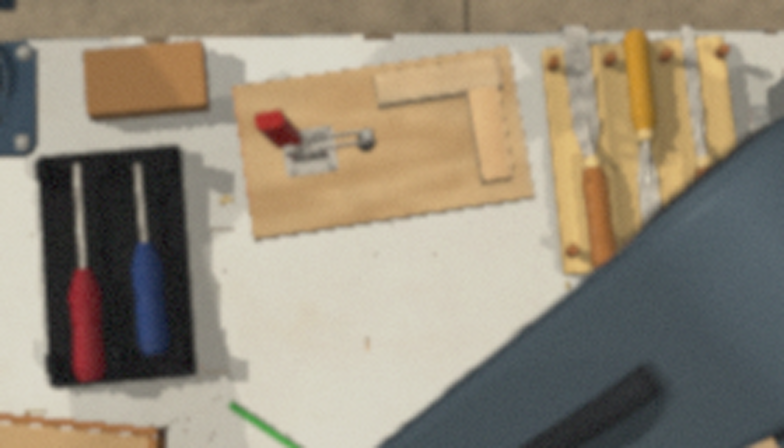

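All five tools lie in lanes: red (77,165)–(89,380), blue (138,165)–(154,355), the yellow butt at (636,32) and front at (645,132), and the narrow chisel's tip at (686,30). I'll check the numbers.

Run:
```python
from h import *
C=(155,130,2.8);T={"c":(np.array([.5417,-.179]),.059),"s":(np.array([.4426,.3198]),.077)}
for n,k,pts in(("red","s",[((89,380),.102,.0325),((77,165),-.102,.0325)]),("blue","s",[((154,355),.089,.0325),((138,165),-.089,.0325)]),
 ("ch2","c",[((636,32),.12,.0305),((645,132),.012,.0305)]),("ch1","c",[((686,28),-.12,.0205),((703,160),.012,.0305)]),("ch3","c",[((576,28),-.12,.0205),((592,165),.012,.0305)])):
    m,th,_,r=rigid([(p[1],0) for p in pts],[w(p[0],p[2],crop=C) for p in pts])
    t,a=T[k];c,s=np.cos(a),np.sin(a);q=np.array([[c,s],[-s,c]])@(m-t)
    print(n,(q*1e3).round(1),"ang",round((th-a+np.pi/2)%np.pi-np.pi/2,3),"res",np.abs(r).max().round(4))
```

```text
red [-5.9 28.6] ang -0.005 res 0.0015
blue [  0.3 -30.1] ang 0.016 res 0.0003
ch2 [ 1.5 -0.3] ang -0.015 res 0.0052
ch1 [ -0.1 -52.3] ang -0.004 res 0.0001
ch3 [ 5.  52.4] ang 0.003 res 0.0023
```

All within tolerance.

```bash
python3 -c "
from rig import workorder
print(workorder.hand_in())"
```

```text
the job is handed in; nothing more can be done
None
```

The job is handed in: all five tools lie in lanes of their own in the right trays, within about 2 mm of the lane centre lines and 6 mm of the tray middles by my last camera check, with the widest chisel untouched; the arm took about 29 s, and the judge's verdict was not shown.

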